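Present the hand scanner to the tin parcel's barcode

ROBOT

A 7-joint arm with a two-finger parallel gripper is mounted at the origin on the work surface. World frame = base frame: x ahead of the robot, y to its left, z up, the work surface at z = 0. Lengths are in mm, angles in rad, forces in N, time in s.
With the tool pointing down it reaches from about 350 to 900 mm from the base axis. Payload 8.1 kg.
Tool frame: the origin (TCP) lies midway between the tips of the shut fingers; the grasp point (between the pads) lies 19 mm behind it (grip_depth is the distance from the TCP to the grasp point, in mm); z points along the fingers, y is the line along which they close (so a half turn about z gives the same grasp; the last joint's range is limited). The gripper opens to 85 mm and grips with 20 to 120 N. Pads are 22 mm wide; open, the fingers measure 114 mm over their backs; the gripper's body (76 mm by 85 mm) begins 54 mm behind the grasp point. The pads swing forward as they close: fully open they stand 13 mm farther back than shut.
Start: joints at [-1.336, 0.434, 0.025, 1.573, -0.012, 1.134, -0.075], TCP at [207.16, 589.683, 231.323] pointing down, gripper open.
Joint ranges: [-2.62, 2.62], [-0.44, 2.09], [-1.27, 1.32], [0.08, 2.57], [-1.32, 4.46], [0.12, 2], [-2.74, 2.74]. Speed limits (rad/s): [2.22, 2.22, 3.01, 3.01, 3.14, 3.14, 3.14].

INTERFACE

Orientations are given as [roll, pitch, yaw] about the fixed x, y, z axes, in that order (R = Rz(yaw) Ry(pitch) Rx(roll)).
In Python, from plant import observe, snapshot, camera_params, close_job, grip_depth gives the robot as it stands. The module is installed in compiled form; this text tells all that it offers.
- The arm moves only by the tool drive_tool, never from a script. Its argument "commands" is a list that holds one entry, the list of rows, each a list of 5 numbers: the shift along the tool's x, y, z in mm, then the turn about the tool's z in degrees, then the finger opening in mm, from 0 to 85.4. In form: [[[tx, ty, tz, turn, hand], ...]]. A call has 1 to 5 rows; each row shifts and turns the commanded pose from where the row before left it, along the tool's axes as they then stand; what a row does not reach is not made up. A row lasts 1/10 s, in which the tool goes at most 50 mm and 8.59 degrees, less where a joint would pass 70% of its speed; a pose out of reach is approached as far as the arm can. A call with a gripper value outside its range is refused whole. The fingers move at their own pace and stop on an object; "newtons" is the grip in N (left out, the last holds). Time passes only in rows, so rows that do not move let the fingers close. It gives the time, the measured TCP pose, the force, the opening and the grip force at its end, in the units of the state.
- observe(): the state, without advancing time (a new reading comes with each control period).
- snapshot(name): name is "scene" or "top" or "wrist"; returns the picture (420x560x3 uint8, blue, green, red); there is no depth.
- camera_params(name): a dict with "fx", "fy", "cx", "cy" (pixels), "T" (4x4, takes a point from camera to world coordinates). Camera axes: x right, y down, z forward; pixel columns grow to the right and rows downward; lengths in mm; the calibration is good to about 2 mm. A picture is of the moment at which its call begins: read the wrist's pose just before it. camera_params takes no time and is no camera call; for the wrist camera it gives the pose at the moment of the call.
- close_job(): hands the job in; it is judged then, once.
The state is a dict: "clock": time; "joints": joint angles; "joint_velocities": joint speeds; "joint_torque": joint torques, N m; "position": TCP position; "tcp_rot": TCP orientation; "contact_force": force on the tool from outside, world axes, zero at the start; "wrist_torque": the same for the moment, N m; "gripper_width": opening from 0.0 (shut) to 1.0 (fully open); "finger_force": force on a finger pad.
Only numpy, scipy, OpenCV 4.12 (cv2) and the standard library are available. Lean on these libraries where they do the work, as an engineer would, in place of code of your own. Each camera call takes 0.05 s, during which the arm holds its last target. There are 200 camera calls.

TASK

Draw the cordless hand scanner out of its charging cradle, turn it nose down and hold it about 10 cm above the barcode label on the lid of the small tin box, with its window looking at the middle of the label and the window's wide side running along the label's long side, so that the scan line crosses all the bars. Finish while holding it still there: put nothing down, let the scanner touch nothing but the gripper, and leave the tin and everything else on the table where it is.

Things in the scene. Friction and masses are not known exactly. Their poses are not given: they have to be found in the camera images.
- cradle: Black charging cradle fixed to the table: foot 150 x 100 mm, 14 mm thick (x from -63 to +87 mm), on it a tower 62 x 60 mm open at the top; well 40 mm (x) by 34 mm (y), floor 14 mm, rim 60 mm above the table. Origin: on the table under the well's middle; x is the way the scanner looks, away from the robot yaw -0.5 to 0.2 rad; z up. Stands to the robot's right.
- scanner: Grey pistol-shaped hand scanner, about 0.24 kg, 156 mm tall, loose, its handle upright in the cradle's well (46 mm deep, 2 mm play all round). Handle 36 (x) x 30 (y) mm, 122 mm long; on its top the head, 107 mm long, drooping 15 degrees to the nose. Origin: middle of the handle's foot, 14 mm above the table in the cradle; z up the handle, x to the nose side.
- scan_neck (a point): Middle of the head's rear block, 132 mm up the handle's axis: the place to grip. The block has flat sides 50 mm apart (y), is 36 mm high (z), x from -24 to +34 mm; before it the nose is 66 to 70 mm wide, 44 to 48 high. x points out through the nose along the line of sight (15 degrees below level in the cradle); y across the head; z out of its top.
- scan_window (a point): Middle of the dark window in the nose's front, 85 mm from scan_neck along its x; 54 mm wide (y), 30 mm high (z). Axes as scan_neck: x is the line of sight, y the window's wide side, along which the scan line spreads. The nose's rubber rim ends 2 mm behind it.
- tin_box: Small plain metal parcel box with a lid, 96 (x) x 131 (y) x 60 mm high with rounded edges, loose, 0.45 kg, lying to the left of the cradle, yaw -0.2 to 0.5 rad. Origin: middle of the underside; z up.
- tin_label (a point): Middle of the paper barcode label on the tin's lid, 61 mm above its underside; axes as the tin's: label 58 mm (x) x 92 mm (y, the long side, along which the bars are ranged); each bar is 40 mm long (x), the whole row 66 mm (y); z is square to the label, up.
- carton: Bystander: brown cardboard carton, 110 x 150 x 75 mm high, with the same kind of label; not the one to scan. Loose, origin under its middle. The tin and the carton may have exchanged places.
- mailing_tube: Bystander: grey mailing tube with black end caps, 63 mm across, 188 mm tall, standing on end, loose, beyond the cradle. Origin under its middle.
- tape_measure: Bystander: tape measure in a yellow case, 70 x 66 x 38 mm, loose. Origin under its middle.
- spectacle_case: Bystander: black spectacle case, 62 x 160 x 40 mm, loose. Origin under its middle.
- tape_dispenser: Bystander: heavy bench dispenser with a roll of packing tape, 60 x 160 x 98 mm high, loose. Origin under its middle.
- label_roll: Bystander: roll of blank labels standing on its flat side, 84 mm across, 60 mm high, loose. Origin under its middle.
- rubber_stamp: Bystander: rubber stamp with a wooden knob, 50 x 34 mm, 78 mm high, loose. Origin under its middle.
Mind the look-alikes: they are no part of the job. Leave any orange look-alike of the cradle alone. Leave any pink look-alike of the scanner alone.

How it is judged:
By the outcome, as a careful person would: the job done as asked, in the order asked, and still so for the second after the job is handed in, while the arm keeps its last pose, push and grip.
It also fails if it takes over 35 s, if anything falls off the work surface, if the arm or the gripper's body presses on something with over 40 N, if the wrist force passes 120 N, or if a joint passes its speed limit or range.

## Working session

There is one attempt and no reset: what is moved stays moved. The work goes in short steps, Python scripts to look and compute and a tool call to move; the robot and the scene stay as the last step left them, time stands still between calls to the robot, and variables do not carry over. Pictures are saved under pics/ and viewed, at most 10 in all, crops included, and the job is handed in when it is done.

Besides the shell and the picture viewer there is one more tool, called after "Emit:" as name(argument=value, ...), one argument or row to a line, values as JSON. drive_tool: Moves the arm, as the interface text tells. Its arguments: {"type":"object","properties":{"commands":{"type":"array","items":{"type":"array","items":{"type":"array","items":{"type":"number"}}}},"newtons":{"type":"number"}},"required":["commands"]}

```bash
mkdir -p pics
python3 - <<'E'
from plant import *
import cv2
print(observe()); print(grip_depth)
for n in("scene","top","wrist"):
    p=camera_params(n);print(n,p['fx'],p['cx'],p['cy'],p['T'])
    cv2.imwrite(f"pics/{n}0.png",snapshot(n))
a=cv2.imread("pics/scene0.png");b=cv2.imread("pics/top0.png")
E
```

```text
{'clock': 0.0, 'joints': array([-1.33559089,  0.4352092 ,  0.02496792,  1.57409732, -0.01161741,
        1.13401121, -0.07511503]), 'joint_velocities': array([ 8.90821364e-04, -8.00204851e-04,  9.16016090e-05,  6.03566380e-04,
        8.03809360e-04,  2.37304073e-04,  1.18413257e-03]), 'joint_torque': array([-2.45216697e-04, -6.70460200e+01,  1.02458183e+00, -3.16212308e+01,
        1.54441700e-02,  1.23202949e-02, -1.80088801e-05]), 'position': array([207.01235923, 589.1798319 , 230.53439126]), 'tcp_rot': array([-3.14001767e+00,  1.25215957e-04,  2.80369969e+00]), 'contact_force': array([ 0.33726997,  0.36817317, -0.13613289]), 'wrist_torque': array([ 0.00146023,  0.03896976, -0.01574662]), 'finger_force': 0.0, 'gripper_width': 1.001027837960117}
18.700000000000003
scene 434.69266016506094 278.877769532393 207.76178197442317 [[-2.99448307e-01  7.74769089e-01 -5.56833520e-01  1.14582660e+03]
 [ 9.53989476e-01  2.52502744e-01 -1.61698621e-01  1.33999629e+02]
 [ 1.53228989e-02 -5.79633697e-01 -8.14733077e-01  1.01681392e+03]
 [ 0.00000000e+00  0.00000000e+00  0.00000000e+00  1.00000000e+00]]
top 416.8977635000122 282.99605104920107 211.90275845289344 [[-2.30812439e-02 -9.89442379e-01  1.43077025e-01  3.81504960e+02]
 [-9.99667779e-01  2.12000127e-02 -1.46591309e-02 -3.97304573e+01]
 [ 1.14711306e-02 -1.43367843e-01 -9.89602989e-01  1.12635044e+03]
 [ 0.00000000e+00  0.00000000e+00  0.00000000e+00  1.00000000e+00]]
wrist 304.2361571167887 282.4876390440573 206.6659488943364 [[ 3.31946973e-01  8.95186355e-01  2.97409814e-01  1.30237175e+02]
 [ 9.43297473e-01 -3.14668080e-01 -1.05706564e-01  6.16387244e+02]
 [-1.04169898e-03  3.15634900e-01 -9.48880143e-01  3.74335235e+02]
 [ 0.00000000e+00  0.00000000e+00  0.00000000e+00  1.00000000e+00]]
```

View pics/scene0.png

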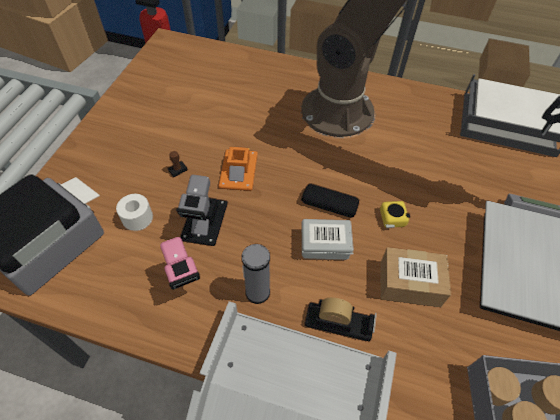

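View pics/top0.png

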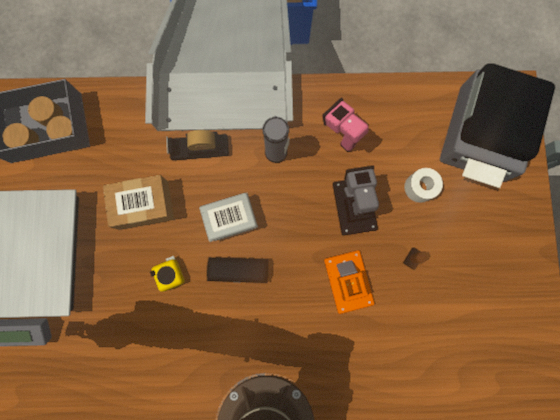

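The scene view shows the grey scanner in the black cradle at about (200,200), with the pink scanner lying at (180,262) and the empty orange cradle at (238,168). The metal tin is at (327,238) and the brown carton at (415,275). In the top view the grey scanner is at (360,190), the tin at (228,217) and the carton at (135,200). The grey scanner in the black cradle and the plain metal tin fit the description. I'll confirm both in enlarged crops.

Run:
```python
import cv2,numpy as np
a=cv2.imread("pics/scene0.png");b=cv2.imread("pics/top0.png")
def c(i,x,y,w,h,s): return cv2.resize(i[y:y+h,x:x+w],None,fx=s,fy=s,interpolation=cv2.INTER_CUBIC)
# each tile 400x300: 80x60 @5
t=np.vstack([np.hstack([c(b,320,160,80,60,5)[:,:],c(b,190,185,80,60,5)]),np.hstack([c(a,160,170,80,60,5)[:,:],c(a,290,208,80,60,5)])])
for x in range(0,800,50):
    cv2.line(t,(x,0),(x,6 if x%100 else 12),(0,255,0),1);cv2.line(t,(x,300),(x,306),(0,255,0),1)
cv2.imwrite("pics/crop1.png",t)
```

```text
(no output)
```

View pics/crop1.png

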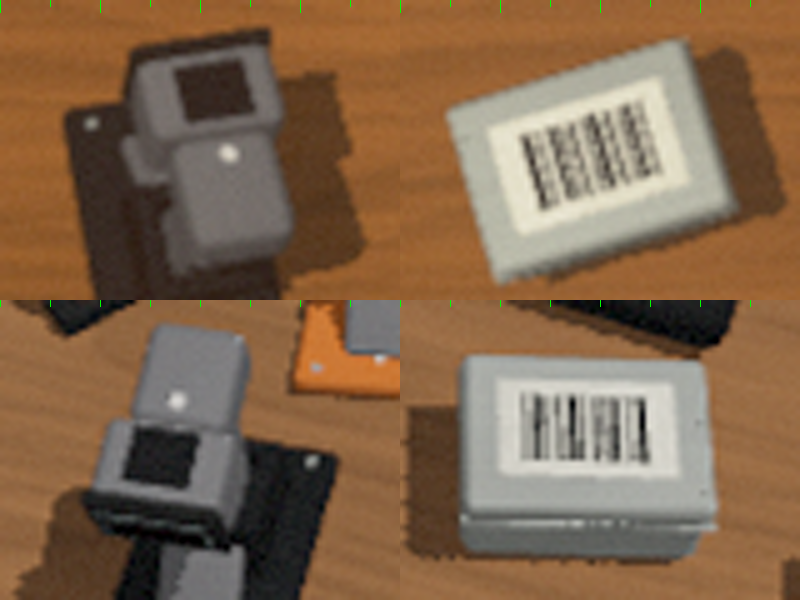

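The crops confirm both. The grey scanner stands in the black cradle, with a white LED at top crop (228,153) and scene crop (178,400). The metal tin's label has top crop corners (487,128), (657,77), (692,185), (525,237).

```bash
cat > h.py <<'E'
import numpy as np,cv2
from plant import *
def ray(p,u,v):
    d=p['T'][:3,:3]@np.array([(u-p['cx'])/p['fx'],(v-p['cy'])/p['fy'],1.]); return p['T'][:3,3],d/np.linalg.norm(d)
def tri(obs):
    A=np.zeros((3,3));b=np.zeros(3);R=[]
    for p,u,v in obs:
        o,d=ray(p,u,v);M=np.eye(3)-np.outer(d,d);A+=M;b+=M@o;R.append((o,M))
    x=np.linalg.solve(A,b);return x,max(np.linalg.norm(M@(x-o)) for o,M in R)
def proj(p,X):
    c=np.linalg.inv(p['T'])@np.append(X,1);return np.array([p['fx']*c[0]/c[2]+p['cx'],p['fy']*c[1]/c[2]+p['cy']])
E
python3 - <<'E'
from h import *
np.set_printoptions(precision=1,suppress=True)
T=camera_params('top');S=camera_params('scene')
def f(t,s,to,so,tb,sb):
    q=lambda a,b,o:[o[i]+(a[i]-b[i]+.5)/5-.5 for i in(0,1)]
    return tri([(T,*q(t,tb,to)),(S,*q(s,sb,so))])
L=[f(t,s,(190,185),(290,208),(400,0),(400,300)) for t,s in [((487,128),(680,478)),((657,77),(500,473)),((692,185),(500,378)),((525,237),(682,380))]]
P=[x for x,e in L]
for x,e in L:print('label',x,e)
print('mean',np.mean(P,0)); d=(P[0]-P[1])+(P[3]-P[2]);print('long yaw',np.arctan2(d[1],d[0])-np.pi/2, np.linalg.norm(d)/2)
G=lambda t,s:f(t,s,(320,160),(160,170),(0,0),(0,300))
for n,t,s in[('led',(228,153),(178,400)),('pTL',(175,68),(188,487)),('pTR',(244,63),(123,480)),('pBR',(255,115),(135,428)),('pBL',(184,123),(200,430)),('screwFL',(92,123),(312,461))]:print(n,*G(t,s))
E
```

```text
label [544.5 140.3  59.1] 0.35469420123043965
label [569.6  52.   58.4] 0.7956557395029471
label [512.7  35.6  57.2] 0.2924792256659221
label [486.8 124.5  59.8] 3.631886289431031
mean [528.4  88.1  58.6]
long yaw 0.2801774956602201 92.22327355141194
led [ 569.7 -251.   156.9] 0.6612345585311968
pTL [ 613.  -228.4  149.9] 0.017322456490167497
pTR [ 615.9 -262.8  144.9] 0.21679993192298122
pBR [ 589.  -266.2  151.7] 0.855880449254324
pBL [ 584.6 -231.4  158.6] 1.6262852404586867
screwFL [ 584.  -180.7  155.8] 5.861494283649282
```

Run:
```python
from h import *
np.set_printoptions(precision=0,suppress=True)
T=camera_params('top')
def at(u,v,z):
    o,d=ray(T,u,v);return o+d*(z-o[2])/d[2]
for n,u,v,z in [('footFL',332.8,182.2,14),('footRL',344,234,14),('footRR',378,229,14),('pink tail',348,150,10),('pink R',368,130,40),('pink L',325,118,40),('pink top',340,100,40),('pink mid',352,142,20),('tube',275,127,188),('tube base',277,155,0)]:print(n,at(u,v,z))
a=cv2.imread('pics/top0.png')[85:245,310:430];cv2.imwrite('pics/c2.png',cv2.resize(a,None,fx=3.7,fy=3.7,interpolation=2))
```

```text
footFL [ 621. -194.   14.]
footRL [ 479. -218.   14.]
footRR [ 490. -310.   14.]
pink tail [ 712. -240.   10.]
pink R [ 758. -292.   40.]
pink L [ 795. -176.   40.]
pink top [ 845. -219.   40.]
pink mid [ 732. -251.   20.]
tube [719. -40. 188.]
tube base [705. -43.   0.]
```

View pics/c2.png

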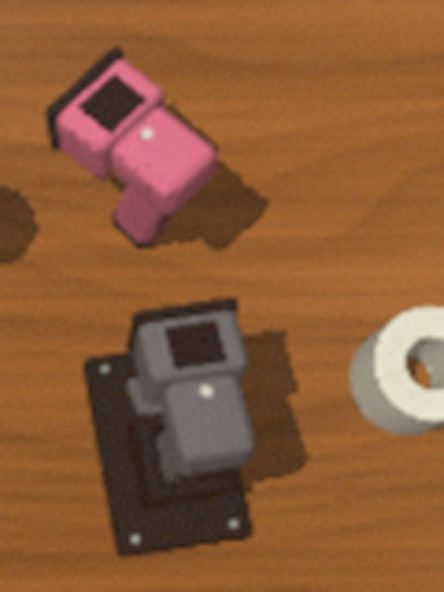

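Emit:
drive_tool(
  commands=[
    [[0,0,-40,8,85],[0,0,-40,8,85],[0,0,-30,8,85],[0,0,0,0,85]],
  ],
)

```text
clock: 0.55
position: [207.7, 591.4, 346.0]
tcp_rot: [3.135, -0.003, 2.38]
contact_force: [0.2, 1.7, 0.1]
gripper_width: 0.994
finger_force: 0.0
```

The pink look-alike stands in front of the cradle at about x 710 or more, so I'll do the tilting toward the cradle's free left side. I'll work out the travel to a viewing pose above the scanner.

```bash
cat > plan.py <<'E'
import sys
from h import *
def plan(x,y,z,yaw,hand=85,step=45,s0=None):
    s=observe();p=s['position'];w=s['tcp_rot'][2]
    d=np.array([x,y,z])-p;dy=(yaw-w+np.pi)%(2*np.pi)-np.pi
    if len(sys.argv)>6: dy=dy+2*np.pi*float(sys.argv[6])
    n=int(max(np.ceil(np.linalg.norm(d)/step),np.ceil(abs(dy)/np.radians(8.5)),1))
    for i in range(n):
        a=w+dy*i/n;e=d/n
        print([round(float(v),1) for v in(np.cos(a)*e[0]+np.sin(a)*e[1],np.sin(a)*e[0]-np.cos(a)*e[1],-e[2],-np.degrees(dy)/n)],end=' ')
    print(n)
if __name__=='__main__':
    plan(*map(float,sys.argv[1:5]))if 0 else plan(*[float(v) for v in sys.argv[1:5]])
E
python3 plan.py 547 -254 320 0.15
python3 - <<'E'
from h import *
T=camera_params('top');S=camera_params('scene')
print(tri([(T,340.3,112.6),(S,180,268)]))
E
```

```text
[-39.5, -18.0, 1.2, 6.1] [-41.2, -13.7, 1.2, 6.1] [-42.4, -9.3, 1.2, 6.1] [-43.1, -4.7, 1.2, 6.1] [-43.4, -0.1, 1.2, 6.1] [-43.1, 4.5, 1.2, 6.1] [-42.4, 9.0, 1.2, 6.1] [-41.2, 13.5, 1.2, 6.1] [-39.6, 17.8, 1.2, 6.1] [-37.5, 21.9, 1.2, 6.1] [-34.9, 25.7, 1.2, 6.1] [-32.0, 29.3, 1.2, 6.1] [-28.7, 32.5, 1.2, 6.1] [-25.1, 35.4, 1.2, 6.1] [-21.2, 37.8, 1.2, 6.1] [-17.1, 39.9, 1.2, 6.1] [-12.8, 41.4, 1.2, 6.1] [-8.3, 42.6, 1.2, 6.1] [-3.8, 43.2, 1.2, 6.1] [0.8, 43.4, 1.2, 6.1] [5.4, 43.0, 1.2, 6.1] 21
(array([ 771.72457683, -203.05378104,  135.39371185]), np.float64(0.10169804087874093))
```

Emit:
drive_tool(
  commands=[
    [[-39.5,-18,1,6.1,85],[-41,-13.7,1,6.1,85],[-42.4,-9.3,1,6.1,85],[-43,-4.7,1,6.1,85],[-43.4,0,1,6.1,85]],
  ],
)

```text
clock: 1.05
position: [288.9, 386.9, 335.4]
tcp_rot: [-3.141, 0.001, 1.85]
contact_force: [0.7, 0.5, -0.5]
gripper_width: 0.993
finger_force: 0.0
```

Emit:
drive_tool(
  commands=[
    [[-43,4.5,1,6.1,85],[-42.4,9,1,6.1,85],[-41,13.5,1,6.1,85],[-39.6,17.8,1,6.1,85],[-37.5,22,1,6.1,85]],
  ],
)

```text
clock: 1.55
position: [370.2, 186.2, 330.6]
tcp_rot: [-3.141, 0.001, 1.317]
contact_force: [1.0, 0.5, -0.0]
gripper_width: 0.995
finger_force: 0.0
```

Emit:
drive_tool(
  commands=[
    [[-35,25.7,1,6.1,85],[-32,29.3,1,6.1,85],[-28.7,32.5,1,6.1,85],[-25,35.4,1,6.1,85],[-21,38,1,6.1,85]],
  ],
)

```text
clock: 2.05
position: [451.6, -14.5, 325.8]
tcp_rot: [-3.141, 0.0, 0.785]
contact_force: [1.2, 0.9, -0.7]
gripper_width: 0.997
finger_force: 0.0
```

```bash
python3 plan.py 547 -254 320 0.15
```

```text
[-17.0, 39.5, 1.0, 6.1] [-12.7, 41.0, 1.0, 6.1] [-8.3, 42.2, 1.0, 6.1] [-3.8, 42.8, 1.0, 6.1] [0.7, 43.0, 1.0, 6.1] [5.3, 42.6, 1.0, 6.1] 6
```

Emit:
drive_tool(
  commands=[
    [[-17,39.5,1,6.1,85],[-12.7,41,1,6.1,85],[-8.3,42,1,6.1,85],[-3.8,43,1,6.1,85],[0,0,0,0,85]],
  ],
)

```text
clock: 2.55
position: [515.4, -178.3, 321.3]
tcp_rot: [3.138, 0.003, 0.352]
contact_force: [0.8, -0.4, 0.6]
gripper_width: 0.996
finger_force: 0.0
```

```bash
python3 - <<'E'
from h import *
import pickle
p=camera_params('wrist');i=snapshot('wrist');cv2.imwrite('pics/w1.png',i);pickle.dump(p,open('w1.p','wb'))
E
python3 plan.py 547 -254 320 0.15
```

```text
[1.3, 42.3, 0.6, 5.9] [5.6, 42.0, 0.6, 5.9] 2
```

Emit:
drive_tool(
  commands=[
    [[0,43,0,6.1,85],[0,43,0,6,85],[0,0,0,0,85]],
  ],
)

```text
clock: 2.9
position: [540.9, -258.5, 321.5]
tcp_rot: [3.139, 0.002, 0.144]
contact_force: [-0.1, -1.2, 0.0]
gripper_width: 0.991
finger_force: 0.0
```

Run:
```python
from h import *
import pickle
p=camera_params('wrist');i=snapshot('wrist');cv2.imwrite('pics/w2.png',i);pickle.dump(p,open('w2.p','wb'))
a=cv2.imread('pics/w1.png');p1=pickle.load(open('w1.p','rb'))
X=np.array([555,-252,150.])
out=[]
for im,q in((a,p1),(i,p)):
    u,v=proj(q,X).astype(int);print(u,v)
    x0=int(np.clip(u-100,0,360));y0=int(np.clip(v-130,0,420-270));print('off',x0,y0)
    out.append(cv2.resize(im[y0:y0+270,x0:x0+200],None,fx=2,fy=2,interpolation=2))
cv2.imwrite('pics/c3.png',np.hstack(out))
```

```text
360 174
off 260 44
278 171
off 178 41
```

View pics/c3.png

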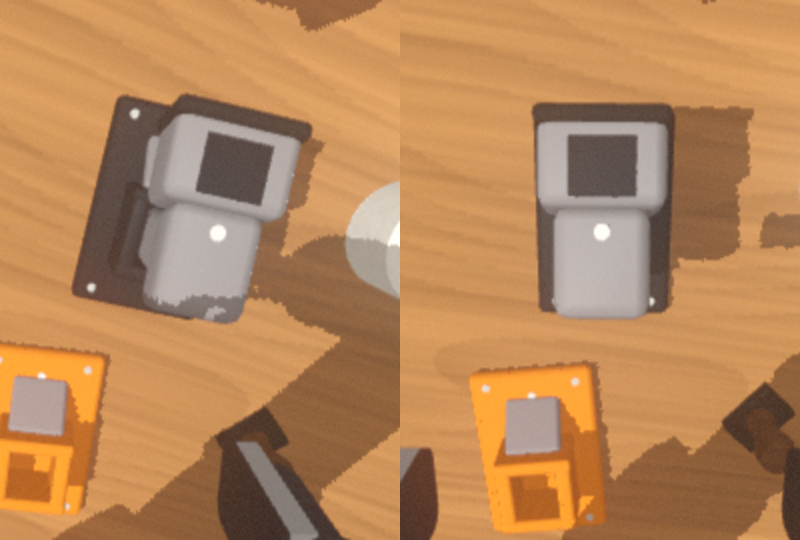

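The left tile (first wrist place) has the LED at crop (218,233). The right tile (second place) has it at (602,232), and the head stands nearly square to the image, so the tool yaw already almost matches. Next I'll triangulate the head.

Run:
```python
from h import *
import pickle
np.set_printoptions(precision=1,suppress=True)
p1=pickle.load(open('w1.p','rb'));p2=pickle.load(open('w2.p','rb'))
def q(t,o,b): return [o[i]+(t[i]-b[i]+.5)/2-.5 for i in(0,1)]
g=lambda l,r:tri([(p1,*q(l,(260,44),(0,0))),(p2,*q(r,(178,41),(400,0)))])
P={}
for n,l,r in[('led',(218,233),(602,232)),('pFL',(207,132),(568,135)),('pFR',(273,148),(636,135)),('pRR',(262,204),(636,196)),('pRL',(196,192),(568,196)),('blkFL',(157,208),(555,214)),('blkFR',(260,222),(650,214)),('blkRL',(146,300),(556,311)),('blkRR',(238,320),(647,311)),('footFL',(121,97),(534,104)),('screwRR',(0,0),(651,301))]:
    if l!=(0,0):
        P[n],e=g(l,r);print(n,P[n],e)
d=(P['pFL']+P['pFR']-P['pRL']-P['pRR'])/2;print('fwd',d,np.arctan2(d[1],d[0]),'droop',np.degrees(np.arctan2(-d[2],np.hypot(*d[:2]))))
d=(P['pFL']+P['pRL']-P['pFR']-P['pRR'])/2;print('lat',d,np.arctan2(-d[0],d[1]))
# fit: neck position hypotheses check by projecting model of block in view 2
yaw=.144
for z in (14,):
    o,dd=ray(p2,*q((651,301),(178,41),(400,0)));print('screwRR',o+dd*(z-o[2])/dd[2])
    o,dd=ray(p1,*q((135,114),(260,44),(0,0)));print('screwFL',o+dd*(z-o[2])/dd[2])
    o,dd=ray(p1,*q((91,287),(260,44),(0,0)));print('screwRL',o+dd*(z-o[2])/dd[2])
print(observe()['position'],observe()['tcp_rot'])
```

```text
led [ 571.8 -250.4  159.8] 0.024501806860026103
pFL [ 614.9 -227.3  148.8] 0.15482327397943355
pFR [ 619.4 -260.6  151.2] 0.4607452698901344
pRR [ 592.1 -264.4  161. ] 0.31712405545831934
pRL [ 586.7 -231.5  159.7] 0.22754671875829569
blkFL [ 571.4 -224.   124.8] 0.8980356816371916
blkFR [ 582.9 -273.8  144.9] 0.7816235177451591
blkRL [ 525.4 -232.   153. ] 0.1348010055733838
blkRR [ 534.2 -279.5  161. ] 0.34553811897125186
footFL [ 627.2 -194.    15.2] 2.2348364589920005
fwd [ 27.8   4.  -10.3] 0.1420734205572909 droop 20.238094963657485
lat [-5.  33.1 -1.8] 0.14928903204757218
screwRR [ 501. -297.   14.]
screwFL [ 618.2 -208.1   14. ]
screwRL [ 491.2 -225.1   14. ]
[ 541.  -256.   321.4] [3.1 0.  0.1]
```

Head and cradle agree: cradle axis at (547.7, -254.2), yaw about 0.14, neck height about 146. I'll descend straight over it.

Emit:
drive_tool(
  commands=[
    [[6.9,-0.8,30,0,85],[0,0,45,0,85],[0,0,45,0,85],[0,0,40,0,85],[0,0,20,0,85]],
  ],
)

```text
clock: 3.45
position: [547.0, -248.3, 138.6]
tcp_rot: [-3.137, 0.004, 0.156]
contact_force: [-0.4, 0.1, 0.1]
gripper_width: 0.994
finger_force: 0.0
```

Emit:
drive_tool(
  commands=[
    [[0,0,18,0,85],[0,0,0,0,85]],
  ],
)

```text
clock: 3.65
position: [547.2, -248.9, 121.9]
tcp_rot: [-3.138, 0.004, 0.155]
contact_force: [0.9, 0.8, -0.2]
gripper_width: 0.991
finger_force: 0.0
```

Emit:
drive_tool(
  commands=[
    [[0,5,0,0.5,85],[0,0,0,0,85]],
  ],
)

```text
clock: 3.85
position: [549.9, -257.7, 125.7]
tcp_rot: [3.141, -0.002, 0.143]
contact_force: [-0.2, -0.1, 0.2]
gripper_width: 0.995
finger_force: 0.0
```

Run:
```python
from h import *
o=observe();print(o['position'],o['tcp_rot'])
i=snapshot('wrist');o=observe();print(o['position'])
p=camera_params('top');j=snapshot('top')
cv2.imwrite('pics/c4.png',np.hstack([cv2.resize(i,(533,400)),cv2.resize(j[165:230,335:378],(266,400))]))
```

```text
[ 549.92136374 -257.73299941  125.68026075] [ 3.14057054e+00 -1.77788022e-03  1.42513543e-01]
[ 549.88569895 -257.70023151  125.64081173]
```

View pics/c4.png

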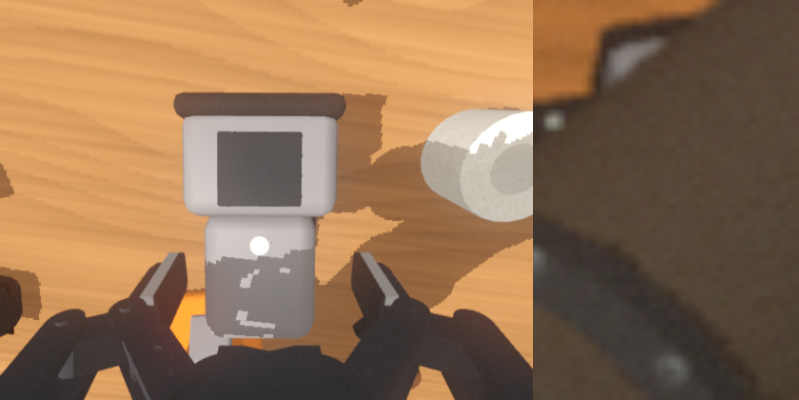

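The wrist view shows the open fingers straddling the block. Head centre is at column 260 and the finger middle at about 268, so I'll shift about 3.5 mm left and close.

Emit:
drive_tool(
  commands=[
    [[-1,-3.5,3,0,85],[0,0,0,0,85],[0,0,0,0,45],[0,0,0,0,40],[0,0,0,0,40]],
  ],
  newtons=50,
)

```text
clock: 4.45
position: [547.9, -254.1, 121.5]
tcp_rot: [3.141, -0.0, 0.142]
contact_force: [0.6, 0.3, -2.4]
gripper_width: 0.575
finger_force: 52.2
```

Emit:
drive_tool(
  commands=[
    [[0,0,0,0,40],[0,0,0,0,40],[0,0,0,0,40]],
  ],
)

```text
clock: 4.75
position: [547.9, -254.1, 121.5]
tcp_rot: [3.142, -0.0, 0.142]
contact_force: [-0.3, -0.0, 3.6]
gripper_width: 0.58
finger_force: 52.6
```

Gripped at about 49 mm, which is the block width. Lifting.

Emit:
drive_tool(
  commands=[
    [[0,0,-10,0,40],[0,0,-20,0,40],[0,0,-25,0,40],[0,0,-25,0,40],[0,0,-10,0,40]],
  ],
)

```text
clock: 5.25
position: [548.2, -254.8, 213.6]
tcp_rot: [3.14, -0.002, 0.142]
contact_force: [-0.3, -0.1, -3.4]
gripper_width: 0.579
finger_force: 52.6
```

```bash
python3 - <<'E'
from h import *
cv2.imwrite('pics/w5.png',snapshot('scene')[130:310,110:350])
E
python3 plan.py 555.5 -308.7 212 1.713
```

```text
[-0.1, 4.9, 0.2, -8.2] [-0.8, 4.9, 0.2, -8.2] [-1.4, 4.7, 0.2, -8.2] [-2.1, 4.5, 0.2, -8.2] [-2.7, 4.1, 0.2, -8.2] [-3.3, 3.7, 0.2, -8.2] [-3.8, 3.2, 0.2, -8.2] [-4.2, 2.6, 0.2, -8.2] [-4.5, 2.0, 0.2, -8.2] [-4.8, 1.3, 0.2, -8.2] [-4.9, 0.6, 0.2, -8.2] 11
```

Emit:
drive_tool(
  commands=[
    [[0,5,0,-8.2,40],[-0.8,5,0,-8.2,40],[-1.4,4.7,0,-8.2,40],[-2,4.5,0,-8.2,40],[-2.7,4,0,-8.2,40]],
  ],
)

```text
clock: 5.8
position: [550.5, -278.2, 210.0]
tcp_rot: [-3.14, 0.001, 0.864]
contact_force: [0.7, -0.4, -3.2]
gripper_width: 0.587
finger_force: 52.6
```

Emit:
drive_tool(
  commands=[
    [[-3.3,3.7,0,-8.2,40],[-3.8,3.2,0,-8.2,40],[-4.2,2.6,0,-8.2,40],[-4.5,2,0,-8.2,40],[-4.8,1.3,0,-8.2,40]],
  ],
)

```text
clock: 6.3
position: [553.6, -302.8, 209.9]
tcp_rot: [-3.14, -0.001, 1.579]
contact_force: [-0.0, -0.1, -3.0]
gripper_width: 0.581
finger_force: 52.5
```

Emit:
drive_tool(
  commands=[
    [[-4.9,0.6,0,-8.2,40],[0,0,0,0,40]],
  ],
)

```text
clock: 6.5
position: [554.0, -308.5, 210.1]
tcp_rot: [-3.14, -0.001, 1.718]
contact_force: [-1.7, -0.2, -2.7]
gripper_width: 0.586
finger_force: 52.5
```

Run:
```python
from h import *
o=observe();print(o['position'],o['tcp_rot'])
i=snapshot('scene');j=snapshot('wrist')
cv2.imwrite('pics/c6.png',np.hstack([cv2.resize(i[130:300,130:270],(494,600)),np.vstack([cv2.resize(j,(306,230)),np.zeros((370,306,3),np.uint8)])]))
```

```text
[ 554.02355543 -308.50177676  210.12260366] [-3.14017168e+00 -8.53805791e-04  1.71758152e+00]
```

View pics/c6.png

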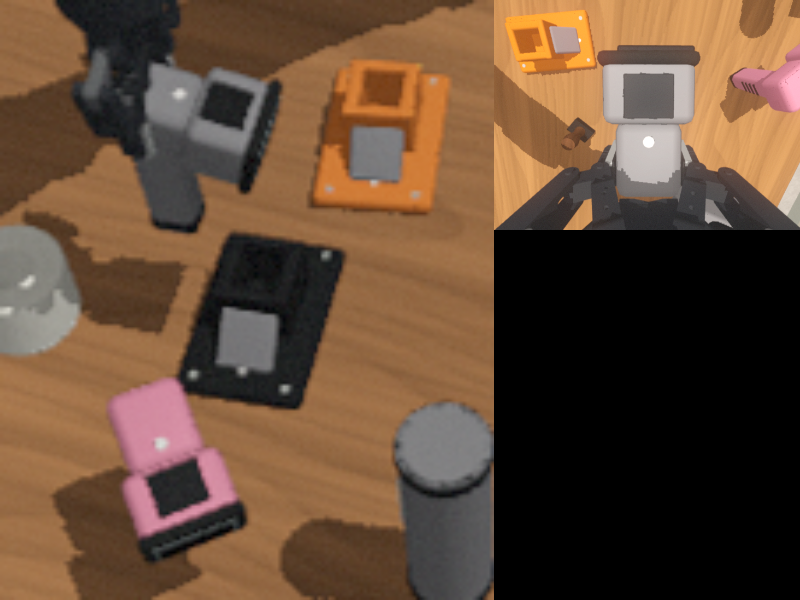

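The view shows the grey scanner upright in the gripper with its nose pointing left, just right of the tower, and the pink scanner and label roll clear. The drive can't tilt the hand, so I'll swivel the scanner between the pads by pushing its handle on the edge of the fixed cradle's tower.

Emit:
drive_tool(
  commands=[
    [[0,0,30,0,40],[0,0,31,0,40],[0,0,0,0,40]],
  ],
  newtons=40,
)

```text
clock: 6.9
position: [552.5, -305.6, 146.0]
tcp_rot: [-3.135, -0.005, 1.714]
contact_force: [-1.3, 0.7, -3.2]
gripper_width: 0.579
finger_force: 52.2
```

Emit:
drive_tool(
  commands=[
    [[6.6,0,0,0,40],[15,0,-1.4,0,40],[15,0,0.6,0,40]],
  ],
)

```text
clock: 7.2
position: [550.0, -273.3, 153.4]
tcp_rot: [3.139, 0.004, 1.714]
contact_force: [-0.9, -5.4, -4.5]
gripper_width: 0.579
finger_force: 52.0
```

Contact force is a mild 5 N and the handle is pivoting. Continuing along the arc.

Emit:
drive_tool(
  commands=[
    [[15,0,2.6,0,40],[14.4,0,4.5,0,40],[13.7,0,6.3,0,40],[12.8,0,8.1,0,40]],
  ],
)

```text
clock: 7.6
position: [542.9, -216.6, 131.9]
tcp_rot: [3.137, 0.003, 1.715]
contact_force: [0.4, -3.0, 5.0]
gripper_width: 0.574
finger_force: 52.9
```

Run:
```python
from h import *
o=observe();print(o['position'],o['tcp_rot'])
i=snapshot('scene');j=snapshot('wrist')
cv2.imwrite('pics/c7.png',np.hstack([cv2.resize(i[130:250,150:270],(400,400)),cv2.resize(j,(400,300))[:, :].copy() if 0 else cv2.resize(j,(400,400))]))
```

```text
[ 542.86460326 -216.59541618  131.91492553] [3.13714204e+00 2.52017385e-03 1.71535219e+00]
```

View pics/c7.png

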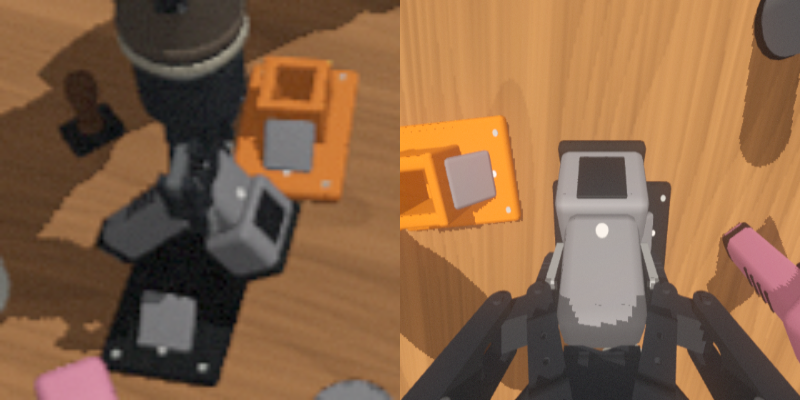

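The scanner has swivelled about 45° with the handle on the tower edge, and nothing else is touched. Continuing to about 78°.

Emit:
drive_tool(
  commands=[
    [[11.6,0,10.5,0,40],[10.2,0,12,0,40],[8.7,0,12.5,0,40],[7,0,13.5,0,40],[0,0,0,0,40]],
  ],
)

```text
clock: 8.2
position: [536.1, -177.6, 80.1]
tcp_rot: [-3.141, -0.001, 1.718]
contact_force: [-0.1, 1.0, -2.0]
gripper_width: 0.578
finger_force: 48.2
```

Run:
```python
from h import *
o=observe();p=o['position'];e=np.array([-.1415,.99])
u=e@(p[:2]-[547.7,-254.2])+30;z=p[2]+24.5-60;print(p,u,z)
r=np.hypot(u,z);print('theta',90-np.degrees(np.arctan2(z,u)-np.arcsin(18/r)))
```

```text
[ 536.07083216 -177.58377043   80.05241229] 107.4955945246331 44.55241229498117
theta 76.38680938881899
```

Run:
```python
from h import *
import pickle
o=observe();p=camera_params('wrist');i=snapshot('wrist');s=snapshot('scene');cv2.imwrite('pics/w8.png',i);cv2.imwrite('pics/s8.png',s);pickle.dump((o,p),open('w8.p','wb'))
# tile1: wrist crop 200x150 at x2 around; tile2: scene
R=np.hstack([cv2.resize(i[100:350,180:380],(480,600),interpolation=2),cv2.resize(s[150:270,175:239],(320,600),interpolation=2)])
cv2.imwrite('pics/c8.png',R)
```

```text
(no output)
```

View pics/c8.png

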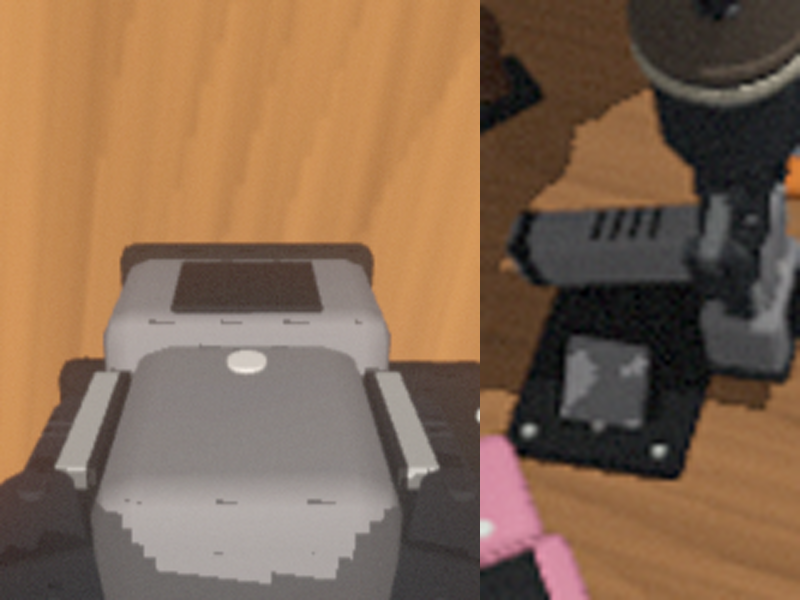

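The left tile (wrist) shows the head from above its top, with the dark panel at crop (180–322, 262–311) and the LED at (247,361). The right tile (scene) shows the handle nearly level over the tower. I'll fit the actual tilt from the wrist points.

Run:
```python
from h import *
import pickle
from scipy.optimize import least_squares
np.set_printoptions(precision=2,suppress=True)
o,p=pickle.load(open('w8.p','rb'))
px=np.array([[180,262],[318,262],[322,311],[172,309],[247,361]],float)
px=(px+.5)/2.4-.5+[180,100]
# model from first triangulation (level head frame -> neck frame)
W=np.array([[614.9,-227.3,148.8],[619.4,-260.6,151.2],[592.1,-264.4,161],[586.7,-231.5,159.7],[571.8,-250.4,159.8]])-[547.7,-254.2,146]
c,s=np.cos(.142),np.sin(.142);W=W@np.array([[c,-s,0],[s,c,0],[0,0,1]])
a=np.radians(15);M=W@np.array([[np.cos(a),0,np.sin(a)],[0,1,0],[-np.sin(a),0,np.cos(a)]]);print(M)
M2=M.copy();M2[:2,0]=M[:2,0].mean();M2[2:4,0]=M[2:4,0].mean();M2[:4,2]=M[:4,2].mean();M2[[0,3],1]=16.8;M2[[1,2],1]=-16.8;M2[4,1]=0
from scipy.spatial.transform import Rotation as Ro
y=o['tcp_rot'][2]
for mod in(M,M2):
    def f(v):
        R=Ro.from_euler('xyz',[v[4],v[0],y+v[5]]).as_matrix()
        return np.concatenate([proj(p,o['position']+v[1:4]+R@m)for m in mod]).ravel()-px.ravel()
    r=least_squares(lambda v:np.append(f(v),[v[4]*20,v[5]*20]),[np.pi/2,0,0,24,0,0])
    R=Ro.from_euler('z',-y).as_matrix()
    print('LOS below level',np.degrees(r.x[0]),'neck-TCP tool',R@r.x[1:4],np.degrees(r.x[4:]),'res',f(r.x).round(1))
```

```text
[[ 67.21  17.12  20.91]
 [ 66.34 -16.48  23.16]
 [ 37.18 -16.38  25.49]
 [ 36.85  16.95  24.06]
 [ 19.99   0.35  19.64]]
LOS below level 85.47671578648387 neck-TCP tool [-7.1   1.09 30.01] [ 1.34 -1.78] res [ 1.2  0.6 -2.1  0.6  0.9 -2.   0.1 -1.6 -0.2  2.4]
LOS below level 88.5225617782069 neck-TCP tool [-4.1   0.26 32.99] [ 0.13 -0.36] res [ 0.9 -0.1 -1.9  0.3  1.2 -0.4 -0.6 -0.1  0.3  0.4]
```

Run:
```python
from h import *
import pickle
from scipy.spatial.transform import Rotation as Ro
np.set_printoptions(precision=0,suppress=True)
o,p=pickle.load(open('w8.p','rb'));S=camera_params('scene');y=o['tcp_rot'][2]
for th in(70,72.5,75,77.5,80):
    R=Ro.from_euler('xyz',[0,np.radians(th),y]).as_matrix();n=o['position']+[0,0,24.5]
    w=lambda x,yy,z:n+R@np.array([x,yy,z-132])
    t=lambda X:(proj(S,X)-[175,150]+.5)*5-.5+[480,0]
    print(th,'back foot',t(w(-18,-15,0)),'back 90',t(w(-18,-15,90)),'front foot',t(w(18,-15,0)),'front 90',t(w(18,-15,90)))
a=np.radians(15)
```

```text
70 back foot [513. 269.] back 90 [662. 256.] front foot [546. 309.] front 90 [691. 297.]
72.5 back foot [509. 262.] back 90 [662. 254.] front foot [539. 302.] front 90 [689. 295.]
75 back foot [506. 256.] back 90 [662. 252.] front foot [534. 296.] front 90 [686. 293.]
77.5 back foot [503. 249.] back 90 [662. 250.] front foot [528. 290.] front 90 [684. 291.]
80 back foot [501. 242.] back 90 [662. 247.] front foot [523. 283.] front 90 [681. 289.]
```

All estimates put the tilt at 74–78°, against 75° wanted for a plumb line of sight. I'll firm the grip and lift straight up.

Emit:
drive_tool(
  commands=[
    [[0,0,0,0,40],[0,0,-25,0,40],[0,0,-40,0,40],[0,0,-40,0,40],[0,0,-38,0,40]],
  ],
  newtons=100,
)

```text
clock: 8.8
position: [535.4, -179.8, 226.1]
tcp_rot: [-3.141, -0.0, 1.715]
contact_force: [0.5, -0.2, -3.4]
gripper_width: 0.572
finger_force: 89.4
```

```bash
sed -i 's/step=45/step=25/' plan.py; python3 plan.py 528.4 88.1 222 0.278
```

```text
[24.2, 2.9, 0.4, 7.5] [24.4, -0.3, 0.4, 7.5] [24.1, -3.5, 0.4, 7.5] [23.5, -6.6, 0.4, 7.5] [22.4, -9.6, 0.4, 7.5] [21.0, -12.4, 0.4, 7.5] [19.2, -15.0, 0.4, 7.5] [17.0, -17.4, 0.4, 7.5] [14.6, -19.5, 0.4, 7.5] [12.0, -21.2, 0.4, 7.5] [9.1, -22.6, 0.4, 7.5] 11
```

Emit:
drive_tool(
  commands=[
    [[24,3,0.4,7.5,40],[24.4,0,0.4,7.5,40],[24,-3.5,0.4,7.5,40],[23.5,-6.6,0.4,7.5,40],[22.4,-9.6,0.4,7.5,40]],
  ],
)

```text
clock: 9.3
position: [532.7, -57.2, 222.4]
tcp_rot: [-3.141, -0.0, 1.055]
contact_force: [0.6, 0.2, -2.2]
gripper_width: 0.58
finger_force: 89.7
```

Emit:
drive_tool(
  commands=[
    [[21,-12.4,0.4,7.5,40],[19.2,-15,0.4,7.5,40],[17,-17.4,0.4,7.5,40],[14.6,-19.5,0.4,7.5,40],[12,-21.2,0.4,7.5,40]],
  ],
)

```text
clock: 9.8
position: [529.8, 64.6, 220.4]
tcp_rot: [-3.141, -0.0, 0.401]
contact_force: [-0.7, -0.4, -2.7]
gripper_width: 0.575
finger_force: 89.7
```

Emit:
drive_tool(
  commands=[
    [[9,-22.6,0.4,7.5,40],[0,0,0,0,40],[0,0,0,0,40]],
  ],
)

```text
clock: 10.1
position: [529.2, 88.5, 219.8]
tcp_rot: [3.141, 0.0, 0.279]
contact_force: [-0.7, -0.0, -3.0]
gripper_width: 0.575
finger_force: 89.8
```

```bash
python3 - <<'E'
from h import *
import pickle
o=observe();print(o['position'],o['tcp_rot'],o['finger_force'])
q=camera_params('wrist');w=snapshot('wrist');s=snapshot('scene');t=snapshot('top')
pickle.dump((o,q),open('w9.p','wb'))
for n,i in(('w9',w),('s9',s),('t9',t)):cv2.imwrite(f'pics/{n}.png',i)
print(proj(camera_params('scene'),o['position']),proj(camera_params('top'),o['position']))
c1=cv2.resize(s[125:275,270:390],(480,600),interpolation=2)
c2=cv2.resize(w[100:350,180:380],(320,400),interpolation=2)
c3=cv2.resize(t[165:265,175:335],(320,200),interpolation=2)
cv2.imwrite('pics/c9.png',np.hstack([c1,np.vstack([c2,c3])]))
E
python3 plan.py 528.4 88.1 222 0.278
```

```text
[529.24344043  88.45298926 219.80773166] [3.14148780e+00 3.05944593e-04 2.78701095e-01] 89.75121974945068
[334.93806093 195.9219198 ] [218.41711787 205.76461727]
[-0.7, -1.4, -2.0, -0.1] 1
```

View pics/c9.png

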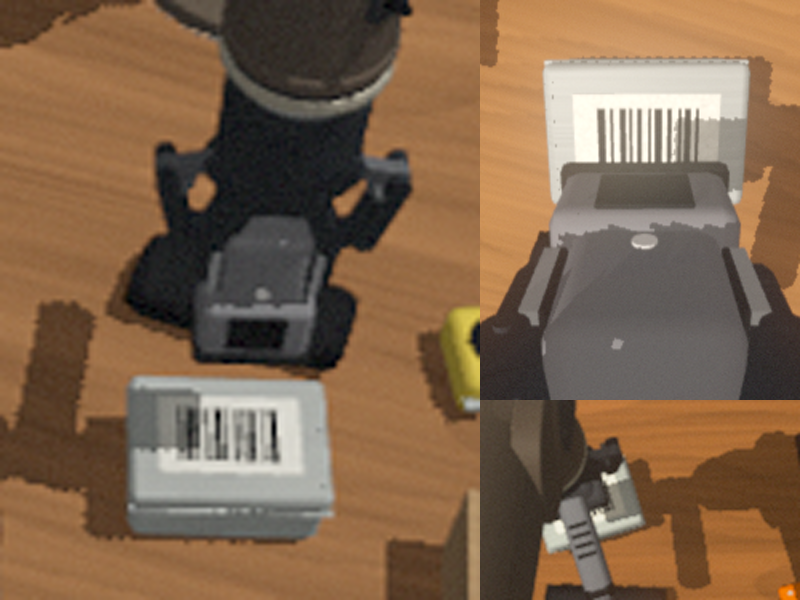

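The scene tile shows the scanner nose down above the tin's label. The LED is at crop (263,294) and the panel at (225–288, 318–347). The wrist tile shows the bars square to the nose. Triangulating the head from the two cameras.

Run:
```python
from h import *
import pickle
np.set_printoptions(precision=2,suppress=True)
o,q=pickle.load(open('w9.p','rb'));S=camera_params('scene')
W=lambda a:[(a[0]-480+.5)/1.6-.5+180,(a[1]+.5)/1.6-.5+100]
s=lambda a:[(a[0]+.5)/4-.5+270,(a[1]+.5)/4-.5+125]
P=[]
for w,c in[((600,175),(285,347)),((690,177),(225,345)),((694,208),(228,318)),((597,206),(288,320)),((645,241),(263,294))]:
    x,e=tri([(q,*W(w)),(S,*s(c))]);P.append(x);print(x,e)
P=np.array(P);yw=.279;f=np.array([np.cos(yw),np.sin(yw),0])
d=P[:2].mean(0)-P[2:4].mean(0);print('LOS',d,'len',np.linalg.norm(d),'fwd tilt deg',np.degrees(np.arctan2(d@f,-d[2])))
m=P[:4].mean(0);d2=m-P[4];print('panel-led fwd',d2@f,'dz',d2[2],'angle',np.degrees(np.arctan2(d2@f,-d2[2])),'model angle',np.degrees(np.arctan2(23.4-19.6,51.9-20)))
print('panel center rel TCP fwd',(m-o['position'])@f,'lat',(m-o['position'])@[-f[1],f[0],0],'z',m[2],'led z',P[4,2])
# label in wrist/scene now
```

```text
[544.9  110.39 188.7 ] 0.24055315302948663
[552.48  76.63 185.79] 0.35987392920629857
[547.81  75.33 205.64] 0.6330518856109345
[541.5  108.57 210.27] 0.3228238565649384
[541.83  91.69 228.33] 0.4037020330134056
LOS [  4.04   1.57 -20.71] len 21.157893906293065 fwd tilt deg 11.768611781580846
panel-led fwd 4.94028714396577 dz -30.729170967442343 angle 9.133212530834363 model angle 6.79319121996496
panel center rel TCP fwd 17.931908961507403 lat -0.6887196247999525 z 197.5999927421768 led z 228.32916370961914
```

Measured: line of sight about 2° off plumb, window about 103 mm above the lid, gaze landing within about 2 mm of the label middle. I'll lower slightly, settle and check once.

Emit:
drive_tool(
  commands=[
    [[0.5,0,2,0,40],[0,0,0,0,40],[0,0,0,0,40],[0,0,0,0,40],[0,0,0,0,40]],
  ],
)

```text
clock: 10.75
position: [529.9, 88.4, 217.7]
tcp_rot: [-3.142, -0.0, 0.276]
contact_force: [0.5, 0.7, -2.2]
gripper_width: 0.572
finger_force: 89.7
```

Run:
```python
from h import *
o=observe();print(o['position'],o['tcp_rot'],o['joint_velocities'].round(4),o['finger_force'])
a=cv2.imread('pics/w9.png');b=snapshot('wrist')
m=cv2.absdiff(a,b)[180:350,200:360];print('held-part image change',m.mean())
```

```text
[529.9357668   88.40858742 217.72172574] [-3.14155379e+00 -4.76841886e-05  2.76487984e-01] [-0.0019  0.0018  0.0009  0.0013 -0.0015 -0.0001 -0.0007] 89.74865555763245
held-part image change 3.3706617647058823
```

```bash
python3 -c "
from plant import *
print(close_job())"
```

```text
the job is handed in; nothing more can be done
None
```

The job is handed in: the scanner is held still, nose down and about 2° off plumb, with its window about 10 cm above the middle of the tin's label and its wide side along the label's long side; I saw no sign that anything else was moved (10.75 s on the clock at the last move).

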